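Sort the solid and the hollow bath plugs by weight

ROBOT

A 6-joint arm with a two-finger parallel gripper is mounted at the origin on a cart in front of the work surface, level with it; the furniture and walls round the work are solid. World frame = base frame: x ahead of the robot, y to its left, z up, the work surface at z = 0. Lengths are in m, angles in degrees, forces in N, time in s.
With the tool pointing down it reaches from about 0.325 to 0.85 m from the base axis. Payload 4.4 kg.
Tool frame: the origin (TCP) lies where the fingers leave the gripper's body, on its centre line; the fingertips stand 97 mm ahead of it and the grasp point (between the pads) lies 78 mm ahead of it; z points along the fingers, y is the line along which they close (so a half turn about z gives the same grasp; the last joint's range is limited). The gripper opens to 94 mm and grips with 3 to 60 N. Pads are 16 mm wide; open, the fingers measure 119 mm over their backs; the gripper's body (75 mm by 177 mm) begins 78 mm behind the grasp point.
Start: joints at [60.017, 11.837, 88.321, -0, 79.842, -8.623], TCP at [0.209, 0.536, 0.303] pointing down, gripper open.
Joint ranges: [-156.59, 156.59], [-49.26, 127.26], [12.9, 141.05], [-63.56, 243.56], [4.71, 150.69], [-161.64, 161.64]. Speed limits (degrees/s): [159.86, 159.86, 180, 180, 180, 180].

INTERFACE

Orientations are given as a 3x3 rotation matrix whose columns are the frame's x, y, z axes.
In Python, from cell import env gives the robot as it stands.
- The arm moves only by the shell command python3 -m handwheel 'ROWS' [FORCE]. ROWS is a JSON object of lists of equal length, an entry for each row: "jaw": the finger opening in m, from 0 to 0.094; "offset": the shift along the tool's x, y, z in m, a list of three; "roll": the turn about the tool's z in degrees. A call has 1 to 20 rows; each row shifts and turns the commanded pose from where the row before left it, along the tool's axes as they then stand; what a row does not reach is not made up. A row lasts 1/12 s, in which the tool goes at most 41.7 mm and 7.16 degrees, less where a joint would pass 70% of its speed; a pose out of reach is approached as far as the arm can. A call is refused whole if a number of a shift passes 0.0417 or a number of a turn 7.16, either way. A call with a gripper value outside its range is refused whole. The fingers move at their own pace and stop on an object; FORCE is the grip in N (left out, the last holds). Time passes only in rows, so rows that do not move let the fingers close. It gives the time, the measured TCP pose, the force, the opening and the grip force at its end, in the units of the state.
- env.get_state(): the state, without advancing time (a new reading comes with each control period).
- env.capture(name): name is "side" or "top" or "wrist"; returns the picture (420x560x3 uint8, blue, green, red); there is no depth.
- env.camera_params(name): a dict with "fx", "fy", "cx", "cy" (pixels), "R" (3x3) and "t" (3): a world point X has camera coordinates R X + t. Camera axes: x right, y down, z forward; pixel columns grow to the right and rows downward; lengths in m; the calibration is good to about 2 mm. A picture is of the moment at which its call begins: read the wrist's pose just before it. camera_params takes no time and is no camera call; for the wrist camera it gives the pose at the moment of the call.
- env.sign_off(): hands the job in; it is judged then, once.
Trained networks look in the newest picture that a camera, given by its name, has taken for a name from the list of things; names that differ only in an ending like _2 or _b are one class to them, and where a whole thing is asked for, a point or a joint stands for the part that bears it (a point fixed in the world has none). Each returns a list of dicts, best first, with "conf" (0 to 1); they miss things now and then, are a little off and sometimes report something else, mostly with a low value. They report only what shows in the picture. A call takes as long as a camera call. They do not tell look-alikes from the thing itself.
- env.recognise(label, camera): "xy" ([column, row] in pixels, amid what is visible of it).
The state is a dict: "time": time; "joint_pos": joint angles; "joint_velocities": joint speeds; "tau": joint torques, N m; "position": TCP position; "eef_rot": TCP orientation; "force": force on the tool from outside, world axes, zero at the start; "moment": the same for the moment, N m; "grip_width": finger opening in m; "finger_force": force on a finger pad.
Only numpy, scipy, OpenCV 4.12 (cv2) and the standard library are available. Lean on these libraries where they do the work, as an engineer would, in place of code of your own. Each camera call takes 0.05 s, during which the arm holds its last target. There are 200 camera calls.

TASK

Two steel plugs for the water bath look the same, but one is a solid sinker and the other a hollow float. Lift to feel which is which, then stand the solid one upright in the square tray and the hollow one upright in the round tray.

Things in the scene. Friction and masses are not known exactly. Their poses are not given: they have to be found in the camera images.
- plug_a_center (a point): One of two outwardly identical turned steel plugs, upright cylinder 40 mm in diameter and 70 mm tall with a shallow groove round it 14 mm below the top, standing on the worktop. One of the two is solid and weighs about 0.64 kg, the other is hollow and weighs about 0.14 kg; which one is which changes from start to start and shows only when it is lifted. This point is the plug's centre, 35 mm above its underside; z is the plug's axis, up.
- plug_b_center (a point): One of two outwardly identical turned steel plugs, upright cylinder 40 mm in diameter and 70 mm tall with a shallow groove round it 14 mm below the top, standing on the worktop. One of the two is solid and weighs about 0.64 kg, the other is hollow and weighs about 0.14 kg; which one is which changes from start to start and shows only when it is lifted. This point is the plug's centre, 35 mm above its underside; z is the plug's axis, up.
- square_tray: Square grey plastic tray, fixed to the worktop, 120 x 120 mm outside, 112 x 112 mm inside, rim 20 mm high, floor 4 mm thick; place for the solid plug. Origin at the centre of its underside on the worktop, turned by up to 20 degrees about the vertical. It lies on the left or on the right of the plugs.
- round_tray: Round grey plastic tray, fixed to the worktop, 124 mm outside diameter at the rim, 112 mm inside at the floor, rim 20 mm high, floor 4 mm thick; place for the hollow plug. Origin at the centre of its underside on the worktop. It lies on the side opposite to the square tray.
Mind the look-alikes: they are no part of the job. What is shaped like the part that bears plug_a_center but green or purple is not meant. What is shaped like the part that bears plug_b_center but blue is not meant.

How it is judged:
By the outcome, as a careful person would: the job done as asked, in the order asked, and still so for the second after the job is handed in, with the robot touching nothing.
It also fails if it takes over 64 s, if anything falls off the work surface, if the arm or the gripper's body presses on something with over 40 N, if the wrist force passes 120 N, or if a joint passes its speed limit or range.

## Working session

There is one attempt and no reset: what is moved stays moved. The work goes in short steps, Python scripts to look and compute and a shell command to move; the robot and the scene stay as the last step left them, time stands still between calls to the robot, and variables do not carry over. Pictures are saved under pics/ and viewed, at most 10 in all, crops included, and the job is handed in when it is done.

```bash
mkdir -p pics; cat > h.py <<'E'
import numpy as np, cv2
from cell import env
def ray(cam,xy,z):
    p=env.camera_params(cam);R=np.array(p["R"]);t=np.array(p["t"])
    d=R.T@np.array([(xy[0]-p["cx"])/p["fx"],(xy[1]-p["cy"])/p["fy"],1]);c=-R.T@t
    return c+d*(z-c[2])/d[2]
E
python3 - <<'E'
from h import *
ims=[]
for c in("top","side"):
    im=env.capture(c);cv2.imwrite(f"pics/{c}0.png",im)
    for l,z in(("plug_a_center",.035),("square_tray",.01),("round_tray",.01)):
        for r in env.recognise(l,c):print(c,l,r,ray(c,r["xy"],z).round(3))
s=env.get_state();print(s["time"],s["position"],np.round(s["eef_rot"],3),s["force"],s["grip_width"])
E
```

```text
top plug_a_center {'xy': [216.0, 182.0], 'conf': 0.85} [0.549 0.154 0.035]
top plug_a_center {'xy': [232.7, 217.5], 'conf': 0.71} [0.473 0.109 0.035]
top plug_a_center {'xy': [205.4, 252.0], 'conf': 0.7} [0.393 0.159 0.035]
top square_tray {'xy': [428.4, 227.8], 'conf': 0.79} [ 0.488 -0.324  0.01 ]
top round_tray {'xy': [149.4, 214.2], 'conf': 0.58} [0.47  0.299 0.01 ]
side plug_a_center {'xy': [296.7, 176.5], 'conf': 0.9} [0.555 0.181 0.035]
side plug_a_center {'xy': [270.1, 192.6], 'conf': 0.57} [0.467 0.104 0.035]
side plug_a_center {'xy': [241.8, 183.2], 'conf': 0.56} [0.39  0.165 0.035]
side square_tray {'xy': [306.0, 314.7], 'conf': 0.72} [ 0.494 -0.334  0.01 ]
side round_tray {'xy': [264.6, 166.0], 'conf': 0.57} [0.47 0.3  0.01]
0.4 [0.20939865 0.53544745 0.302498  ] [[-0.931  0.364 -0.   ]
 [ 0.364  0.931 -0.   ]
 [ 0.    -0.    -1.   ]] [-0.75348409  0.15641092  0.30216276] 0.09393455419077791
```

View pics/top0.png

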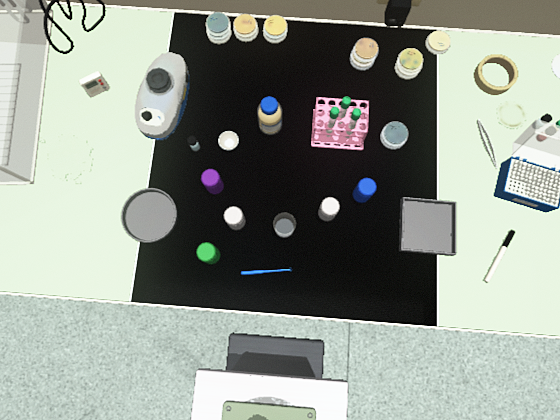

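View pics/side0.png

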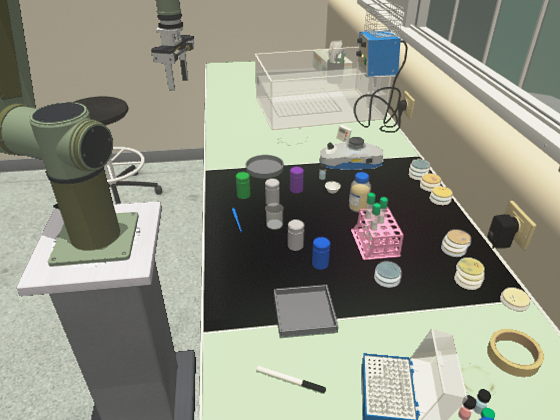

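Seen in the top view: steel/white cylinders at (234,217) and (330,209), a glass-like beaker at (284,225), and look-alikes in purple (211,181), green (207,253) and blue (365,190). The square tray is at (428,227) and the round one at (149,215). The two steel ones fit the description because they have no colour. I'll check that in an enlarged crop.

```bash
python3 - <<'E'
from h import *
t=cv2.imread("pics/top0.png");s=cv2.imread("pics/side0.png")
a=cv2.resize(t[165:270,190:390],None,fx=4,fy=4,interpolation=2)[:300]
a=cv2.resize(t[190:242,190:390],(800,208),interpolation=2)
b=cv2.resize(s[165:265,225:345],(470,390),interpolation=2)
c=np.zeros((600,800,3),np.uint8);c[:208]=a;c[210:600,:470]=b
cv2.imwrite("pics/crop.png",c)
for l in("plug_b_center",):
    for cam in("top","side"):
        env.capture(cam)
        for r in env.recognise(l,cam):print(cam,r,ray(cam,r["xy"],.035).round(3))
# top-face ellipse centres: bright blobs
for cam,(x0,y0) in(("top",(234,212)),("top",(330,204)),("side",(272,186)),("side",(296,228))):
    print(cam,ray(cam,(x0,y0),.07).round(3))
E
```

```text
top {'xy': [328.6, 205.3], 'conf': 0.82} [ 0.516 -0.097  0.035]
top {'xy': [360.8, 188.7], 'conf': 0.73} [ 0.559 -0.166  0.035]
side {'xy': [295.4, 234.3], 'conf': 0.93} [ 0.508 -0.093  0.035]
side {'xy': [321.7, 253.4], 'conf': 0.85} [ 0.559 -0.174  0.035]
top [0.478 0.103 0.07 ]
top [ 0.511 -0.096  0.07 ]
side [0.47  0.083 0.07 ]
side [ 0.506 -0.113  0.07 ]
```

View pics/crop.png

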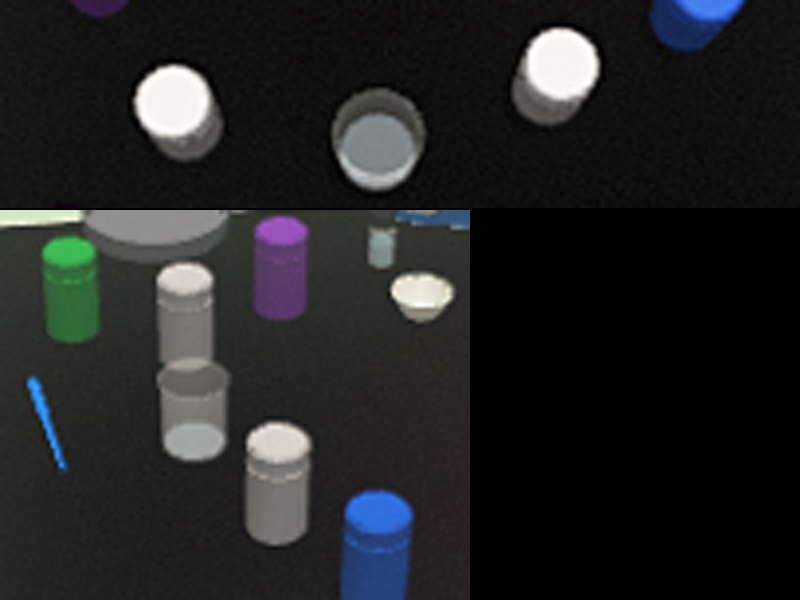

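The crop confirms it. The plain steel plugs with a groove are at (233.5,215) and (330.5,206) in the top view, and the middle object is an open glass beaker. Next I'll compute positions.

```bash
cat >> h.py <<'E'
def togo(xy,z=None):
    s=env.get_state();R=np.array(s["eef_rot"]);p=np.array(s["position"])
    return (R.T@(np.array([xy[0],xy[1],p[2] if z is None else z])-p)).round(4)
E
python3 - <<'E'
from h import *
for cam,x in(("top",(233.5,215.2)),("top",(330.5,206.2)),("side",(272.2,182.4)),("side",(296,224.5))):
    print(cam,ray(cam,x,.07).round(3))
print(ray("top",(284,227),.0),ray("side",(194/3.917+225,(445-210)/3.9+165),0))
print(togo((.472,.105)),env.get_state()["time"])
E
```

```text
top [0.471 0.103 0.07 ]
top [ 0.506 -0.098  0.07 ]
side [0.473 0.102 0.07 ]
side [ 0.508 -0.099  0.07 ]
[ 0.4665534  -0.00342099  0.        ] [ 0.4661567  -0.00369736  0.        ]
[-0.4013 -0.3053 -0.    ] 0.6
```

```bash
python3 -m handwheel '{"jaw":[0.07,0.07,0.07,0.07,0.07,0.07,0.07,0.07,0.07,0.07,0.07,0.07,0.07,0.07,0.07,0.07,0.07,0.07,0.07,0.07],"roll":[0,0,0,0,0,0,0,0,0,0,0,0,0,0,0,0,0,0,0,0],"offset":[[-0.0201,-0.0154,0],[-0.0201,-0.0154,0],[-0.0201,-0.0154,0],[-0.0201,-0.0154,0],[-0.0201,-0.0154,0],[-0.0201,-0.0154,0],[-0.0201,-0.0154,0],[-0.0201,-0.0154,0],[-0.0201,-0.0154,0],[-0.0201,-0.0154,0],[-0.0201,-0.0154,0],[-0.0201,-0.0154,0],[-0.0201,-0.0154,0],[-0.0201,-0.0154,0],[-0.0201,-0.0154,0],[-0.0201,-0.0154,0],[-0.0201,-0.0154,0],[-0.0201,-0.0154,0],[-0.0201,-0.0154,0],[-0.0201,-0.0154,0]]}' 20
python3 -m handwheel '{"jaw":[0.07,0.07,0.07],"roll":[0,0,0],"offset":[[0,0,0],[0,0,0],[0,0,0]]}'
python3 - <<'E'
from h import *
im=env.capture("wrist");cv2.imwrite("pics/w0.png",im)
for r in env.recognise("plug_a_center","wrist"):print(r,ray("wrist",r["xy"],.035).round(3),ray("wrist",r["xy"],.07).round(3))
s=env.get_state();print(s["time"],s["force"],s["position"],togo((.472,.1025),.118))
E
```

```text
time: 2.27
position: [0.4722, 0.1011, 0.3029]
eef_rot: [[-0.931, 0.364, 0.001], [0.364, 0.931, 0.0], [-0.0, 0.0, -1.0]]
force: [-0.0, 0.3, -0.3]
grip_width: 0.0699
finger_force: 0.0
time: 2.52
position: [0.4713, 0.1026, 0.3026]
eef_rot: [[-0.931, 0.364, -0.001], [0.364, 0.931, 0.001], [0.001, 0.0, -1.0]]
force: [0.3, 0.2, 0.5]
grip_width: 0.0699
finger_force: 0.0
{'xy': [362.4, 236.7], 'conf': 0.92} [0.545 0.166 0.035] [0.531 0.162 0.07 ]
{'xy': [278.8, 190.7], 'conf': 0.71} [0.47  0.105 0.035] [0.464 0.107 0.07 ]
{'xy': [299.4, 87.9], 'conf': 0.62} [0.388 0.157 0.035] [0.39  0.154 0.07 ]
2.6167 [-1.3086291  -0.21199734  0.95249268] [0.47107611 0.10309414 0.30260029] [-0.0012 -0.0003  0.1846]
```

View pics/w0.png

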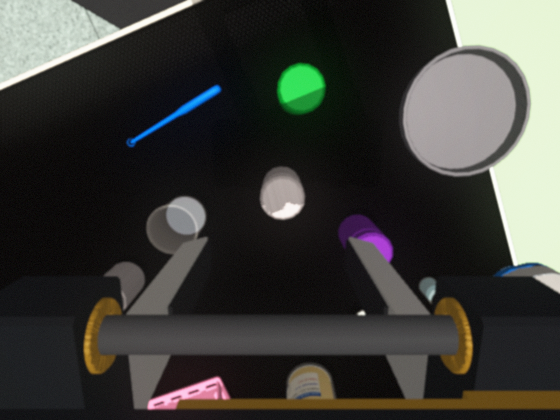

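The wrist view shows plug A centred between the fingers at (282,193), and the neighbours are clear of the finger line.

```bash
python3 -m handwheel '{"jaw":[0.07,0.07,0.07,0.07,0.07,0.07,0.07,0.07,0.07,0.07,0.07,0.07,0.07],"roll":[0,0,0,0,0,0,0,0,0,0,0,0,0],"offset":[[0,0,0.016],[0,0,0.016],[0,0,0.016],[0,0,0.016],[0,0,0.016],[0,0,0.016],[0,0,0.016],[0,0,0.016],[0,0,0.016],[0,0,0.016],[0,0,0.016],[0,0,0.008],[0,0,0]]}' 35
python3 -m handwheel '{"jaw":[0.03,0.03,0.03,0.03,0.03,0.03,0.03,0.03],"roll":[0,0,0,0,0,0,0,0],"offset":[[0,0,0],[0,0,0],[0,0,0],[0,0,0],[0,0,0],[0,0,0],[0,0,0],[0,0,0]]}' 35
```

```text
time: 3.7
position: [0.4698, 0.103, 0.1169]
eef_rot: [[-0.932, 0.363, -0.004], [0.363, 0.932, -0.0], [0.004, -0.002, -1.0]]
force: [0.4, -0.2, 0.2]
grip_width: 0.0697
finger_force: 0.0
time: 4.37
position: [0.4734, 0.1033, 0.1202]
eef_rot: [[-0.931, 0.365, 0.005], [0.365, 0.931, 0.003], [-0.003, 0.004, -1.0]]
force: [0.6, 5.6, 3.5]
grip_width: 0.0397
finger_force: 35.0
```

Gripped at 40 mm. Now I'll lift it and feel the weight.

```bash
python3 -m handwheel '{"jaw":[0.03,0.03,0.03,0.03,0.03,0.03,0.03,0.03,0.03,0.03,0.03,0.03,0.03,0.03],"roll":[0,0,0,0,0,0,0,0,0,0,0,0,0,0],"offset":[[0,0,-0.006],[0,0,-0.012],[0,0,-0.012],[0,0,-0.012],[0,0,-0.012],[0,0,-0.012],[0,0,-0.012],[0,0,-0.012],[0,0,-0.006],[0,0,0],[0,0,0],[0,0,0],[0,0,0],[0,0,0]]}'
for i in 1 2 3; do python3 -m handwheel '{"jaw":[0.03,0.03],"roll":[0,0],"offset":[[0,0,0],[0,0,0]]}' | grep -E 'force|pos|grip'; done
```

```text
time: 5.53
position: [0.471, 0.1022, 0.2136]
eef_rot: [[-0.931, 0.364, -0.002], [0.364, 0.931, -0.0], [0.002, -0.001, -1.0]]
force: [-0.1, 0.2, -6.8]
grip_width: 0.0394
finger_force: 35.0
position: [0.4715, 0.1022, 0.2142]
force: [-1.0, -0.2, -6.6]
grip_width: 0.0397
finger_force: 35.0
position: [0.4717, 0.1022, 0.2146]
force: [-0.5, -1.5, -5.5]
grip_width: 0.0398
finger_force: 35.0
position: [0.4717, 0.1023, 0.2147]
force: [0.1, -0.7, -7.0]
grip_width: 0.0394
finger_force: 35.0
```

A weighs about 6.5 N, so it is the solid one and goes to the square tray.

```bash
python3 -m handwheel '{"jaw":[0.03,0.03,0.03,0.03,0.03,0.03,0.03,0.03,0.03,0.03,0.03,0.03,0.03,0.03,0.03,0.03,0.03,0.03,0.03,0.03],"roll":[0,0,0,0,0,0,0,0,0,0,0,0,0,0,0,0,0,0,0,0],"offset":[[-0.004,-0.009,-0.01],[-0.0088,-0.0197,-0.01],[-0.0088,-0.0197,-0.01],[-0.0088,-0.0197,0],[-0.0088,-0.0197,0],[-0.0088,-0.0197,0],[-0.0088,-0.0197,0],[-0.0088,-0.0197,0],[-0.0088,-0.0197,0],[-0.0088,-0.0197,0],[-0.0088,-0.0197,0],[-0.0088,-0.0197,0],[-0.0088,-0.0197,0],[-0.0088,-0.0197,0],[-0.0088,-0.0197,0],[-0.0088,-0.0197,0],[-0.0088,-0.0197,0],[-0.0088,-0.0197,0],[-0.0088,-0.0197,0],[-0.0088,-0.0197,0]]}'
python3 -m handwheel '{"jaw":[0.03,0.03,0.03,0.03],"roll":[0,0,0,0],"offset":[[-0.0048,-0.0107,0],[0,0,0],[0,0,0],[0,0,0]]}'
python3 - <<'E'
from h import *
im=env.capture("wrist");cv2.imwrite("pics/w1.png",im)
for r in env.recognise("square_tray","wrist"):print(r,ray("wrist",r["xy"],.01).round(3))
s=env.get_state();print(s["time"],s["force"],togo((.491,-.329),.125))
E
```

```text
time: 7.7
position: [0.491, -0.3189, 0.2454]
eef_rot: [[-0.931, 0.365, -0.0], [0.365, 0.931, -0.001], [-0.0, -0.001, -1.0]]
force: [0.4, 0.4, -7.0]
grip_width: 0.0395
finger_force: 35.0
time: 8.03
position: [0.4917, -0.3278, 0.2445]
eef_rot: [[-0.931, 0.364, -0.001], [0.364, 0.931, 0.002], [0.001, 0.001, -1.0]]
force: [1.1, 0.3, -6.6]
grip_width: 0.0396
finger_force: 35.0
{'xy': [293.5, 178.8], 'conf': 0.85} [ 0.48  -0.308  0.01 ]
8.1333 [-0.94279552  0.3577895  -6.99128628] [ 0.0002 -0.0018  0.1195]
```

View pics/w1.png

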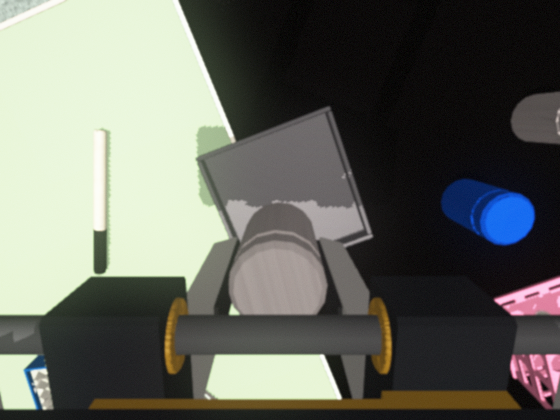

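The plug is held over the tray. The tray's opposite rim corners are at (199,158) and (371,238), so I'll check its centre from those.

```bash
python3 - <<'E'
from h import *
print((ray("wrist",(199,158),.02)+ray("wrist",(371,238),.02))/2, ray("top",(428.5,226),.02),togo((.488,-.326),.125))
E
```

```text
[ 0.49306355 -0.31885674  0.02      ] [ 0.49023765 -0.32030401  0.02      ] [ 4.100e-03 -1.000e-04  1.195e-01]
```

```bash
python3 -m handwheel '{"jaw":[0.03,0.03,0.03,0.03,0.03,0.03,0.03,0.03,0.03,0.03,0.03,0.03],"roll":[0,0,0,0,0,0,0,0,0,0,0,0],"offset":[[0.003,0.0075,0.006],[0,0,0.012],[0,0,0.015],[0,0,0.015],[0,0,0.015],[0,0,0.015],[0,0,0.015],[0,0,0.012],[0,0,0.008],[0,0,0.004],[0,0,0],[0,0,0]]}'
python3 -m handwheel '{"jaw":[0.03,0.03,0.03,0.03],"roll":[0,0,0,0],"offset":[[0,0,0.001],[0,0,0.001],[0,0,0],[0,0,0]]}'
```

```text
time: 9.13
position: [0.4923, -0.3208, 0.1279]
eef_rot: [[-0.931, 0.364, 0.0], [0.364, 0.931, -0.0], [-0.001, -0.0, -1.0]]
force: [0.9, 0.6, -6.5]
grip_width: 0.0395
finger_force: 35.0
time: 9.47
position: [0.4922, -0.3209, 0.1262]
eef_rot: [[-0.931, 0.364, 0.001], [0.364, 0.931, -0.001], [-0.001, -0.0, -1.0]]
force: [0.5, 0.0, -6.9]
grip_width: 0.0394
finger_force: 35.0
```

```bash
python3 -m handwheel '{"jaw":[0.03,0.03,0.03,0.03],"roll":[0,0,0,0],"offset":[[0,0,0.001],[0,0,0.001],[0,0,0],[0,0,0]]}' | grep -E 'pos|^force'
python3 -m handwheel '{"jaw":[0.03,0.03,0.03],"roll":[0,0,0],"offset":[[0,0,0.001],[0,0,0],[0,0,0]]}'| grep -E 'pos|^force'
```

```text
position: [0.4923, -0.3209, 0.1243]
force: [0.0, 0.6, -1.9]
position: [0.4924, -0.321, 0.1242]
force: [-2.1, 3.2, 5.8]
```

In contact with the tray floor. Now I'll release and rise.

```bash
python3 -m handwheel '{"jaw":[0.07,0.07,0.07,0.07,0.07,0.07,0.07,0.07],"roll":[0,0,0,0,0,0,0,0],"offset":[[0,0,0],[0,0,0],[0,0,0],[0,0,0],[0,0,0],[0,0,0],[0,0,0],[0,0,0]]}' | grep -E 'grip|^force'
python3 -m handwheel '{"jaw":[0.07,0.07,0.07,0.07,0.07,0.07,0.07,0.07,0.07,0.07,0.07,0.07],"roll":[0,0,0,0,0,0,0,0,0,0,0,0],"offset":[[0,0,-0.006],[0,0,-0.016],[0,0,-0.016],[0,0,-0.016],[0,0,-0.016],[0,0,-0.016],[0,0,-0.016],[0,0,-0.016],[0,0,-0.016],[0,0,-0.016],[0,0,0],[0,0,0]]}'
python3 - <<'E'
from h import *
im=env.capture("wrist");cv2.imwrite("pics/w2.png",im)
print(env.get_state()["time"],togo((.507,-.0985)))
E
```

```text
force: [-0.0, -0.2, -0.3]
grip_width: 0.0702
time: 11.72
position: [0.4924, -0.3211, 0.2739]
eef_rot: [[-0.931, 0.364, 0.002], [0.364, 0.931, -0.002], [-0.003, -0.001, -1.0]]
force: [0.5, 0.6, 0.6]
grip_width: 0.0699
finger_force: 0.0
11.7667 [ 0.0668  0.2124 -0.    ]
```

View pics/w2.png

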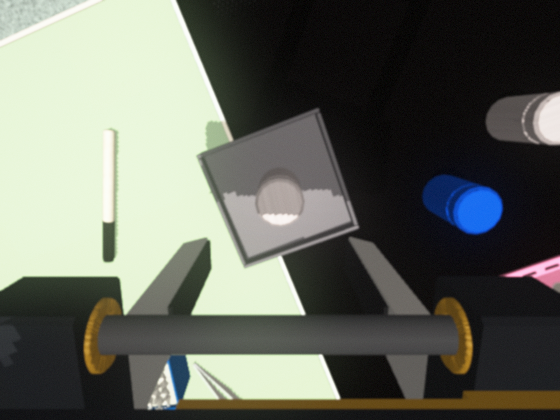

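The solid plug stands centred in the square tray at (280,195). Now plug B: move (0.0668, 0.2124) over 14 rows, then check.

```bash
python3 -m handwheel '{"jaw":[0.07,0.07,0.07,0.07,0.07,0.07,0.07,0.07,0.07,0.07,0.07,0.07,0.07,0.07,0.07,0.07],"roll":[0,0,0,0,0,0,0,0,0,0,0,0,0,0,0,0],"offset":[[0.0051,0.0163,0],[0.0051,0.0163,0],[0.0051,0.0163,0],[0.0051,0.0163,0],[0.0051,0.0163,0],[0.0051,0.0163,0],[0.0051,0.0163,0],[0.0051,0.0163,0],[0.0051,0.0163,0],[0.0051,0.0163,0],[0.0051,0.0163,0],[0.0051,0.0163,0],[0.0051,0.0163,0],[0,0,0],[0,0,0],[0,0,0]]}' >/dev/null
python3 - <<'E'
from h import *
im=env.capture("wrist");cv2.imwrite("pics/w3.png",im)
for r in env.recognise("plug_b_center","wrist"):print(r,ray("wrist",r["xy"],.035).round(3))
print(env.get_state()["time"],togo((.507,-.0985),.118))
E
```

```text
{'xy': [225.6, 277.7], 'conf': 0.91} [ 0.561 -0.173  0.035]
{'xy': [282.0, 197.7], 'conf': 0.64} [ 0.508 -0.096  0.035]
13.2 [0.0004 0.0008 0.1544]
```

View pics/w3.png

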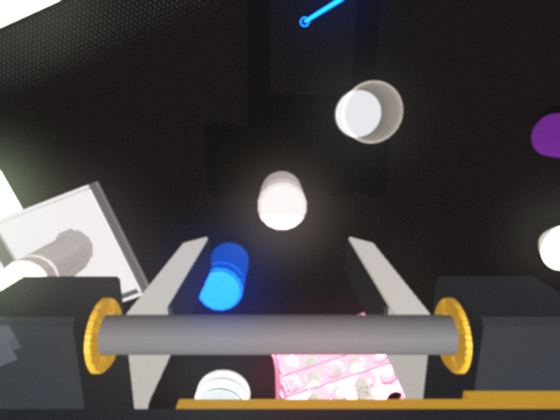

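Plug B is centred at (282,200), and the blue one lies well off the finger line. I'll descend, grip and lift.

```bash
python3 -m handwheel '{"jaw":[0.07,0.07,0.07,0.07,0.07,0.07,0.07,0.07,0.07,0.07,0.07,0.07,0.07],"roll":[0,0,0,0,0,0,0,0,0,0,0,0,0],"offset":[[0,0,0.01],[0,0,0.016],[0,0,0.016],[0,0,0.016],[0,0,0.016],[0,0,0.016],[0,0,0.016],[0,0,0.016],[0,0,0.016],[0,0,0.01],[0,0,0.006],[0,0,0],[0,0,0]]}' 25 | grep -E 'pos|^force'
python3 -m handwheel '{"jaw":[0.03,0.03,0.03,0.03,0.03,0.03,0.03,0.03],"roll":[0,0,0,0,0,0,0,0],"offset":[[0,0,0],[0,0,0],[0,0,0],[0,0,0],[0,0,0],[0,0,0],[0,0,0],[0,0,0]]}' 25 | grep -E 'pos|grip|force'
python3 -m handwheel '{"jaw":[0.03,0.03,0.03,0.03,0.03,0.03,0.03,0.03,0.03,0.03,0.03,0.03,0.03,0.03,0.03],"roll":[0,0,0,0,0,0,0,0,0,0,0,0,0,0,0],"offset":[[0,0,-0.006],[0,0,-0.012],[0,0,-0.013],[0,0,-0.013],[0,0,-0.013],[0,0,-0.013],[0,0,-0.013],[0,0,-0.013],[0,0,-0.012],[0,0,-0.012],[0,0,-0.006],[0,0,0],[0,0,0],[0,0,0],[0,0,0]]}'
python3 - <<'E'
from h import *
print(env.get_state()["time"],ray("top",(149,213),.02),togo((.47,.298)))
E
```

```text
position: [0.5075, -0.0995, 0.1186]
force: [0.6, 0.2, -0.4]
position: [0.508, -0.099, 0.1193]
force: [0.4, 1.7, 4.3]
grip_width: 0.0396
finger_force: 25.0
time: 16.2
position: [0.5068, -0.099, 0.2436]
eef_rot: [[-0.931, 0.364, -0.002], [0.364, 0.931, 0.001], [0.002, -0.0, -1.0]]
force: [0.2, 0.2, -2.0]
grip_width: 0.0395
finger_force: 25.0
16.2 [0.47096297 0.2969107  0.02      ] [1.789e-01 3.564e-01 3.000e-04]
```

B weighs about 2 N, so it is the hollow one and goes to the round tray.

```bash
python3 -m handwheel '{"jaw":[0.03,0.03,0.03,0.03,0.03,0.03,0.03,0.03,0.03,0.03,0.03,0.03,0.03,0.03,0.03,0.03,0.03,0.03,0.03,0.03],"roll":[0,0,0,0,0,0,0,0,0,0,0,0,0,0,0,0,0,0,0,0],"offset":[[0.0045,0.0089,0],[0.0089,0.0178,0],[0.0089,0.0178,0],[0.0089,0.0178,0],[0.0089,0.0178,0],[0.0089,0.0178,0],[0.0089,0.0178,0],[0.0089,0.0178,0],[0.0089,0.0178,0],[0.0089,0.0178,0],[0.0089,0.0178,0],[0.0089,0.0178,0],[0.0089,0.0178,0],[0.0089,0.0178,0],[0.0089,0.0178,0],[0.0089,0.0178,0],[0.0089,0.0178,0],[0.0089,0.0178,0],[0.0089,0.0178,0],[0.0089,0.0178,0]]}' >/dev/null
python3 -m handwheel '{"jaw":[0.03,0.03,0.03,0.03],"roll":[0,0,0,0],"offset":[[0.0044,0.0089,0],[0,0,0],[0,0,0],[0,0,0]]}'
python3 - <<'E'
from h import *
im=env.capture("wrist");cv2.imwrite("pics/w4.png",im)
print(env.get_state()["time"],togo((.4705,.297),.125))
E
```

```text
time: 18.2
position: [0.4711, 0.2965, 0.2443]
eef_rot: [[-0.931, 0.364, -0.001], [0.364, 0.931, -0.001], [0.0, -0.001, -1.0]]
force: [-0.6, 0.1, -2.3]
grip_width: 0.0394
finger_force: 25.0
18.25 [0.001  0.0005 0.1194]
```

View pics/w4.png

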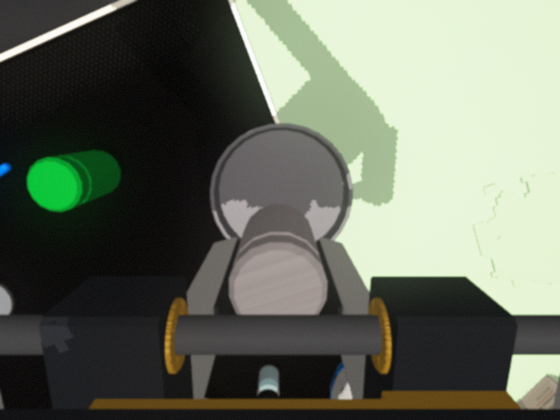

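The plug is over the round tray: the rim spans columns 211 to 352 and its top edge is at row 124, which puts the centre as expected. I'll lower it.

```bash
python3 -m handwheel '{"jaw":[0.03,0.03,0.03,0.03,0.03,0.03,0.03,0.03,0.03,0.03,0.03,0.03],"roll":[0,0,0,0,0,0,0,0,0,0,0,0],"offset":[[0.001,0,0.006],[0,0,0.012],[0,0,0.015],[0,0,0.015],[0,0,0.015],[0,0,0.015],[0,0,0.015],[0,0,0.012],[0,0,0.008],[0,0,0.004],[0,0,0],[0,0,0]]}'| grep -E 'pos|^force'
python3 -m handwheel '{"jaw":[0.03,0.03,0.03,0.03],"roll":[0,0,0,0],"offset":[[0,0,0.001],[0,0,0.001],[0,0,0],[0,0,0]]}'| grep -E 'pos|^force'
```

```text
position: [0.4707, 0.2976, 0.1279]
force: [0.5, -0.2, -1.5]
position: [0.4706, 0.2977, 0.1261]
force: [-0.2, 0.5, -2.0]
```

```bash
python3 -m handwheel '{"jaw":[0.03,0.03,0.03],"roll":[0,0,0],"offset":[[0,0,0.001],[0,0,0],[0,0,0]]}'| grep -E 'pos|^force'
```

```text
position: [0.4703, 0.2975, 0.1247]
force: [-0.4, -0.5, -0.7]
```

```bash
python3 -m handwheel '{"jaw":[0.03,0.03,0.03],"roll":[0,0,0],"offset":[[0,0,0.001],[0,0,0],[0,0,0]]}'| grep -E 'pos|^force'
python3 -m handwheel '{"jaw":[0.07,0.07,0.07,0.07,0.07,0.07,0.07,0.07],"roll":[0,0,0,0,0,0,0,0],"offset":[[0,0,0],[0,0,0],[0,0,0],[0,0,0],[0,0,0],[0,0,0],[0,0,0],[0,0,0]]}' | grep -E 'grip|^force'
python3 -m handwheel '{"jaw":[0.07,0.07,0.07,0.07,0.07,0.07,0.07,0.07,0.07,0.07,0.07,0.07],"roll":[0,0,0,0,0,0,0,0,0,0,0,0],"offset":[[0,0,-0.006],[0,0,-0.016],[0,0,-0.016],[0,0,-0.016],[0,0,-0.016],[0,0,-0.016],[0,0,-0.016],[0,0,-0.016],[0,0,-0.016],[0,0,-0.016],[0,0,0],[0,0,0]]}'
python3 - <<'E'
from h import *
w=env.capture("wrist");s=env.capture("side")
cv2.imwrite("pics/fin.png",np.hstack([cv2.resize(w,(400,300)),cv2.resize(s[130:340,205:345],(400,600))[:300],]) if 0 else np.hstack([cv2.resize(w,(400,300)),cv2.resize(s[130:340,180:390],(300,300))]))
print(env.get_state()["time"])
E
```

```text
position: [0.4703, 0.2975, 0.1235]
force: [0.4, -0.4, -0.8]
force: [0.4, 1.1, -0.4]
grip_width: 0.0699
time: 21.75
position: [0.4709, 0.2977, 0.2748]
eef_rot: [[-0.931, 0.364, 0.003], [0.364, 0.931, 0.001], [-0.002, 0.002, -1.0]]
force: [-0.2, -0.9, -0.8]
grip_width: 0.0701
finger_force: 0.0
21.85
```

View pics/fin.png

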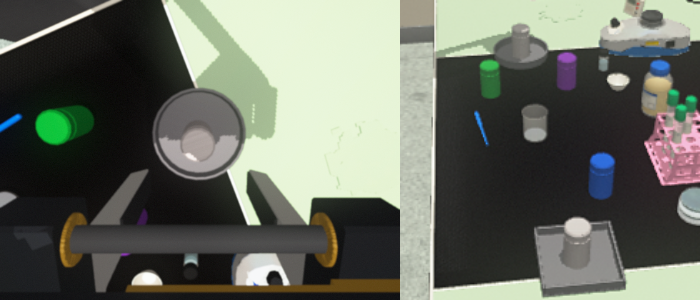

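Both plugs stand upright in their trays: the hollow one at (197,142) in the wrist half, the solid one at (577,240) in the side half. The gripper is clear of both.

```bash
python3 -c "
from cell import env
print(env.sign_off())"
```

```text
the job is handed in; nothing more can be done
None
```

I lifted both plugs to tell them apart, stood the solid one (about 6.5 N) upright in the square tray and the hollow one (about 2 N) upright in the round tray, and handed the job in at about 22 s.

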